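Clear the pile onto its storage blocks

TASK

Take the pile on the bench apart and put each thing away upright, centred on the wooden storage block whose dark rubber inlay has its outline: the wide tin, the tall tin, the V-block (square with its inlay, either way round, groove up) and the big bolt, which someone has left standing on the V-block's inlay. Keep the tins upright, and leave the loupe and the small bolt where they are.

Things in the scene. Friction and masses are not known exactly. Their poses are not given: they have to be found in the camera images.
- wide_tin_mid (a point): Loose. The point is at its centre, half-way up, z up. Low wide round tin with a pale lid, 68 mm across and 36 mm high, 0.12 kg. It stands on the bench as the bottom of the pile: tall tin on it, V-block on that.
- tall_tin_mid (a point): Loose. The point is at its centre, half-way up, z up. Narrower, taller round tin with a pale lid, 57 mm across and 55 mm high, 0.12 kg. At the start it stands on the wide tin, with the V-block on it.
- vee_block_mid (a point): Loose. The point is at its centre, half-way up, z up. Small grey steel V-block, 44 mm (x) by 40 mm (y) by 32 mm high, 0.16 to 0.3 kg, with a V-groove in its top along x; its side faces at y = +-20 mm are flat and full height (grasp these, 40 mm). At the start it is on top of the tall tin, its underside 91 mm above the bench.
- big_bolt_mid (a point): Loose. The point is at its centre, half-way up, z up. The big hex bolt, standing on its head: head 26 mm across the flats, 29 mm across the corners, 10 mm thick, shank 16 mm in diameter, 60 mm high in all, 0.11 kg. Grasp the shank. At the start it stands on the V-block's storage block, which must be freed before the V-block is put there.
- stand_wide_top (a point): Fixed beech storage block, 16 mm high, lying flat, 92 x 92 mm, with a round dark rubber inlay 70 mm across, flush with its top: the place of the wide tin. The point is the centre of the inlay, on the block's top surface (16 mm above the bench); z up, x and y along the block's sides.
- stand_mid_top (a point): Fixed beech storage block, 16 mm high, lying flat, 80 x 80 mm, with a round dark rubber inlay 59 mm across, flush with its top: the place of the tall tin. The point is the centre of the inlay, on the block's top surface (16 mm above the bench); z up, x and y along the block's sides.
- stand_vee_top (a point): Fixed beech storage block, 16 mm high, lying flat, 70 mm (x) by 66 mm (y), with a rectangular dark rubber inlay 48 x 44 mm, flush with its top: the place of the V-block. The point is the centre of the inlay, on the block's top surface (16 mm above the bench); z up, x and y along the block's sides.
- stand_bolt_top (a point): Fixed beech storage block, 16 mm high, lying flat, 54 x 54 mm, with a small round dark rubber inlay 33 mm across, flush with its top: the place of the big bolt. The point is the centre of the inlay, on the block's top surface (16 mm above the bench); z up, x and y along the block's sides.
- loupe_mid (a point): Bystander, not to be moved: a small metal loupe lying on the bench, 33 x 68 mm and 18 mm high. The point is at its centre, half-way up.
- small_bolt_mid (a point): Bystander, not to be moved: the small hex bolt standing on its head directly on the bench, 22 mm across the corners and 48 mm high, shank 12 mm. The point is at its centre, half-way up.

How it is judged:
At the end, for the whole second after the job is handed in: The wide tin, tall tin, V-block and big bolt each stand upright (within about 6 degrees), released and at rest, on the top of their own storage block, centred on its inlay within 12 mm; the V-block's sides are square with the block's sides within about 12 degrees (any of the four ways round) (horizontal distance between wide_tin_mid and stand_wide_top below 0.012 m and z of wide_tin_mid in the frame of stand_wide_top between 0.014 and 0.022 m and angle between each of wide_tin_mid, tall_tin_mid, vee_block_mid, big_bolt_mid's own z axis and vertical below 0.1 rad and linear speed of each of wide_tin, tall_tin, vee_block, big_bolt below 0.02 m/s and horizontal distance between tall_tin_mid and stand_mid_top below 0.012 m and z of tall_tin_mid in the frame of stand_mid_top between 0.0235 and 0.0315 m and horizontal distance between vee_block_mid and stand_vee_top below 0.012 m and z of vee_block_mid in the frame of stand_vee_top between 0.012 and 0.02 m and horizontal distance between big_bolt_mid and stand_bolt_top below 0.012 m and z of big_bolt_mid in the frame of stand_bolt_top between 0.026 and 0.034 m and (angle between the x axis of vee_block_mid and the x axis of stand_vee_top, either way round below 0.22 rad or angle between the y axis of vee_block_mid and the x axis of stand_vee_top, either way round below 0.22 rad)); the robot touches nothing.
It fails at once if the loupe lying by is shoved more than 30 mm from its place (distance of loupe_mid from where it was at the start of the episode above 0.03 m).
It fails at once if the small bolt lying by is shoved more than 30 mm from its place (distance of small_bolt_mid from where it was at the start of the episode above 0.03 m).
It fails at once if a tin is tipped over (tilted more than about 35 degrees) (angle between any of wide_tin_mid, tall_tin_mid's own z axis and vertical above 0.6 rad).
It also fails if it takes over 112 s, if anything falls off the work surface, if the arm or the gripper's body presses on something with over 40 N, if the wrist force passes 120 N, or if a joint passes its speed limit or range.

ROBOT

A 6-joint arm with a two-finger parallel gripper is mounted at the origin on a cart in front of the work surface, level with it; the furniture and walls round the work are solid. World frame = base frame: x ahead of the robot, y to its left, z up, the work surface at z = 0. Lengths are in m, angles in rad, forces in N, time in s.
With the tool pointing down it reaches from about 0.35 to 0.975 m from the base axis. Payload 4.9 kg.
Tool frame: the origin (TCP) lies at the very end of the fingers, on their centre line; the grasp point (between the pads) lies 19 mm behind it (manip.tcp_to_grasp is the distance from the TCP to the grasp point, in m); z points along the fingers, y is the direction in which the jaws open and shut (so a half turn about z gives the same grasp; the last joint's range is limited). The gripper opens to 85 mm and grips with 20 to 120 N. Pads are 22 mm wide; open, the fingers measure 114 mm over their backs; the gripper's body (76 mm by 85 mm) begins 54 mm behind the grasp point. The pads swing forward as they close: fully open they stand 13 mm farther back than shut.
Start: joints at [1.224, 0.053, 1.613, -0, 1.476, -0.119], TCP at [0.141, 0.609, 0.231] pointing down, gripper open.
Joint ranges: [-3.01, 3.01], [-1.01, 2.22], [0.06, 2.58], [-1.02, 4.17], [0.09, 2.62], [-3.14, 3.14]. Speed limits (rad/s): [2.57, 2.57, 3.14, 3.14, 3.14, 3.14].

INTERFACE

Orientations are given as a unit quaternion [w, x, y, z].
In Python, from plant import sensors, cams, job, finder, manip gives the robot as it stands.
- The arm moves only by the shell command python3 -m pendant 'ROWS'. ROWS is JSON, a list of rows, each an object of numbers: "wx", "wy", "wz": the turn, a rotation vector about the tool's x, y, z in degrees; "dx", "dy", "dz": the shift along the tool's x, y, z in m; "hand": the gripper's target within -1 to 1 (fully open at 1, half-way at 0, shut at -1). A call has 1 to 20 rows; each row is the pose to reach, as a shift and turn from the pose commanded when the call began, along the tool's axes at that moment; what a row does not reach only later rows make up. A row lasts 1/12 s, in which the tool goes at most 41.7 mm and 7.16 degrees, less where a joint would pass 70% of its speed; a pose out of reach is approached as far as the arm can. A call with a gripper value outside its range is refused whole. The fingers move at their own pace and stop on an object; the grip force is fixed at half the most. Time passes only in rows, so rows that repeat a pose let the fingers close. It gives the time, the measured TCP pose, the force and the opening at its end, in the units of the state.
- sensors.state(): the state, without advancing time (a new reading comes with each control period).
- cams.grab_frame(name): name is "scene" or "top" or "wrist"; returns (picture, depth): 420x560x3 uint8, red, green, blue; 420x560 float32, m along the optical axis (not along the pixel's ray), 0 where there is no reading.
- cams.calibration(name): a dict with "fov_y" (degrees; the focal length in pixels is half the picture's height over the tangent of half this angle, whatever the lens; pixels are square), "cx", "cy" (the principal point, pixels), "k1" (the pictures are not rectified: a ray, as slopes to the right and down, at radius r is drawn at 1 + k1 r^2 times it, then the intrinsics apply), "pose" (4x4, takes a point from camera to world coordinates); the wrist camera has in their place "hand_eye" (4x4, takes a point from camera to tool coordinates, whose origin is the TCP and whose axes are the flange's). Camera axes: x right, y down, z forward; pixel columns grow to the right and rows downward; lengths in m; the calibration is good to about 2 mm. A picture is of the moment at which its call begins: read the wrist's pose just before it. calibration takes no time and is no camera call.
- job.job_done(): hands the job in, once; it reports no verdict.
Trained networks look in the newest picture that a camera, given by its name, has taken for a name from the list of things; names that differ only in an ending like _2 or _b are one class to them, and where a whole thing is asked for, a point or a joint stands for the part that bears it (a point fixed in the world has none). Each returns a list of dicts, best first, with "score" (0 to 1); they miss things now and then, are a little off and sometimes report something else, mostly with a low value. They report only what shows in the picture. A call takes as long as a camera call.
- finder.look_for(camera, thing): "position" ([x, y, z] in m, in world coordinates, good to about 4 mm: the middle of the surface that is visible of it).
The state is a dict: "time": time; "joint_pos": joint angles; "joint_vel": joint speeds; "joint_efforts": joint torques, N m; "tool_pos": TCP position; "tool_rot": TCP orientation; "contact_force": force on the tool from outside, world axes, zero at the start; "ft_torque": the same for the moment, N m; "gripper_width": opening from 0.0 (shut) to 1.0 (fully open).
Only numpy, scipy, OpenCV 4.12 (cv2) and the standard library are available. Lean on these libraries where they do the work, as an engineer would, in place of code of your own. Each camera call takes 0.05 s, during which the arm holds its last target. There are 200 camera calls.

## Working session

There is one attempt and no reset: what is moved stays moved. The work goes in short steps, Python scripts to look and compute and a shell command to move; the robot and the scene stay as the last step left them, time stands still between calls to the robot, and variables do not carry over. Pictures are saved under pics/ and viewed, about 12 in all and at most 16, crops included, and the job is handed in when it is done.

```bash
ls; mkdir -p pics; cat > h.py <<'E'
import numpy as np, cv2
from scipy.spatial.transform import Rotation as R
from plant import sensors, cams, job, finder, manip
def tool():
    s=sensors.state(); w,x,y,z=s["tool_rot"]
    T=np.eye(4); T[:3,:3]=R.from_quat([x,y,z,w]).as_matrix(); T[:3,3]=s["tool_pos"]; return s,T
def grab(name,save=None):
    s,T=tool(); im,d=cams.grab_frame(name); c=cams.calibration(name)
    P=np.array(c["pose"]) if "pose" in c else T@np.array(c["hand_eye"])
    if save: cv2.imwrite("pics/"+save+".png",im[...,::-1])
    return im,d,c,P
def pix2world(d,c,P):
    h,w=d.shape; f=h/2/np.tan(np.radians(c["fov_y"])/2)
    v,u=np.mgrid[:h,:w].astype(float); K=np.array([[f,0,c["cx"]],[0,f,c["cy"]],[0,0,1]])
    xd=(u-c["cx"])/f; yd=(v-c["cy"])/f; x,y=xd.copy(),yd.copy()
    for _ in range(10):
        k=1+c["k1"]*(x*x+y*y); x,y=xd/k,yd/k
    pts=np.stack([x*d,y*d,d],-1)@P[:3,:3].T+P[:3,3]; pts[d<=0]=np.nan
    return pts
E
python3 - <<'E'
from h import *
s,T=tool(); print(s["time"],np.round(T,3),s["gripper_width"],manip.tcp_to_grasp)
print(cams.calibration("wrist"))
ims=[]
for n in ["top","scene"]:
    im,d,c,P=grab(n,n+"0"); print(n,np.round(P,3))
    for t in ["wide_tin_mid","tall_tin_mid","vee_block_mid","big_bolt_mid","stand_wide_top","stand_mid_top","stand_vee_top","stand_bolt_top","loupe_mid","small_bolt_mid"]:
        print(t,[(np.round(r["position"],3).tolist(),round(r["score"],2)) for r in finder.look_for(n,t)[:3]])
    np.save(n+"0.npy",pix2world(d,c,P))
E
```

```text
pics
0.0 [[-0.974  0.226 -0.001  0.141]
 [ 0.226  0.974 -0.002  0.608]
 [ 0.    -0.002 -1.     0.23 ]
 [ 0.     0.     0.     1.   ]] 1.0020987586952042 0.0187
{'fov_y': 66.654318740003, 'cx': 276.6744110104886, 'cy': 211.5817709603573, 'k1': 0.004158804475658872, 'hand_eye': array([[ 2.34230115e-04, -9.51228989e-01, -3.08485584e-01,
         7.94484616e-02],
       [ 9.99999409e-01,  5.50201659e-04, -9.37281371e-04,
         2.84659206e-04],
       [ 1.06129849e-03, -3.08485183e-01,  9.51228556e-01,
        -1.42759558e-01],
       [ 0.00000000e+00,  0.00000000e+00,  0.00000000e+00,
         1.00000000e+00]])}
top [[ 0.029 -0.997  0.064  0.477]
 [-0.999 -0.028  0.019 -0.003]
 [-0.017 -0.065 -0.998  0.949]
 [ 0.     0.     0.     1.   ]]
wide_tin_mid [([0.615, 0.269, 0.037], 0.75)]
tall_tin_mid [([0.609, 0.268, 0.084], 0.55)]
vee_block_mid [([0.633, 0.284, 0.114], 0.58)]
big_bolt_mid [([0.453, -0.223, 0.039], 0.59)]
stand_wide_top [([0.442, 0.182, 0.013], 0.77)]
stand_mid_top [([0.647, -0.108, 0.017], 0.59)]
stand_vee_top [([0.447, -0.221, 0.014], 0.81)]
stand_bolt_top []
loupe_mid [([0.513, -0.032, 0.014], 0.62), ([0.612, 0.269, 0.083], 0.45)]
small_bolt_mid []
scene [[ 0.508 -0.425  0.749 -0.278]
 [-0.861 -0.24   0.448 -0.474]
 [-0.011 -0.873 -0.488  0.645]
 [ 0.     0.     0.     1.   ]]
wide_tin_mid [([0.603, 0.267, 0.021], 0.8), ([0.592, 0.032, 0.015], 0.65)]
tall_tin_mid [([0.608, 0.272, 0.065], 0.57)]
vee_block_mid [([0.62, 0.277, 0.11], 0.56)]
big_bolt_mid [([0.442, -0.233, 0.046], 0.79)]
stand_wide_top [([0.427, 0.179, 0.014], 0.83)]
stand_mid_top [([0.632, -0.115, 0.018], 0.59)]
stand_vee_top [([0.427, -0.236, 0.018], 0.59)]
stand_bolt_top [([0.593, 0.032, 0.016], 0.76)]
loupe_mid [([0.506, -0.06, 0.012], 0.52)]
small_bolt_mid []
```

View pics/top0.png

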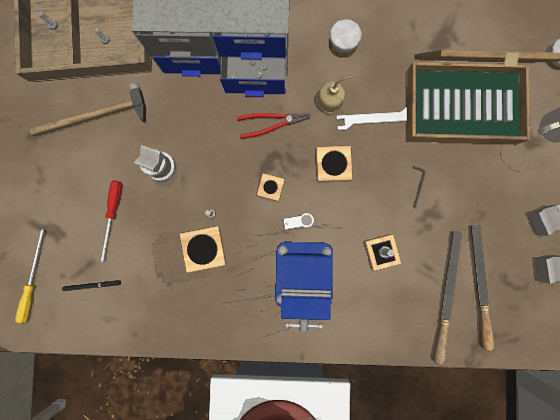

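View pics/scene0.png

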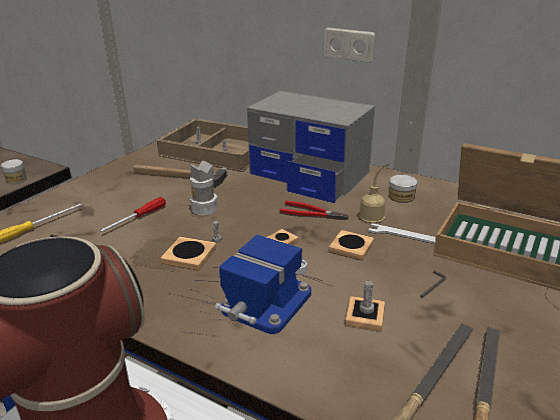

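The top view shows the pile at (152,162). The wide stand is at (203,249), the mid stand at (334,163) and the bolt stand at (270,187). The vee stand with the bolt is at (384,252), the small bolt at (210,213), the loupe at (298,221), and the vise at (305,280) between them. Next I'll measure the stand poses and heights by ray-plane intersection.

```bash
cat >> h.py <<'E'
def rays_at(uv,z,c,P,h=420):
    f=h/2/np.tan(np.radians(c["fov_y"])/2)
    q=(np.asarray(uv,float).reshape(-1,2)-[c["cx"],c["cy"]])/f; a=q.copy()
    for _ in range(10): a=q/(1+c["k1"]*(a**2).sum(1,keepdims=True))
    r=np.c_[a,np.ones(len(a))]@P[:3,:3].T; o=P[:3,3]
    return o+r*((z-o[2])/r[:,2])[:,None]
def woodrects(im,c,P,z=0.016,boxes=None):
    hsv=cv2.cvtColor(im,cv2.COLOR_RGB2HSV); m=((hsv[...,0]>8)&(hsv[...,0]<24)&(hsv[...,1]>70)&(hsv[...,2]>170)).astype(np.uint8)
    m=cv2.morphologyEx(m,cv2.MORPH_CLOSE,np.ones((3,3)))
    out=[]
    for k in cv2.findContours(m,cv2.RETR_EXTERNAL,cv2.CHAIN_APPROX_NONE)[0]:
        if cv2.contourArea(k)<300: continue
        w=rays_at(k.reshape(-1,2),z,c,P)[:,:2]
        (cx,cy),(a,b),ang=cv2.minAreaRect((w*1000).astype(np.float32))
        out.append((k.reshape(-1,2).mean(0).round().tolist(),round(cx,1),round(cy,1),round(a,1),round(b,1),round(ang,1)))
    return out
E
python3 - <<'E'
from h import *
im,d,c,P=grab("top")
for r in woodrects(im,c,P): print(r)
p=pix2world(d,c,P)
def reg(n,x0,x1,y0,y1,z0,z1):
    q=p.reshape(-1,3); m=(q[:,0]>x0)&(q[:,0]<x1)&(q[:,1]>y0)&(q[:,1]<y1)&(q[:,2]>z0)&(q[:,2]<z1); q=q[m]
    if len(q): print(n,len(q),q.min(0).round(3),q.max(0).round(3),q.mean(0).round(3),cv2.minAreaRect((q[:,:2]*1000).astype(np.float32)))
reg("vee",.5,.75,.2,.36,.095,.2); reg("pile_tall",.5,.75,.2,.36,.078,.094)
reg("vise",.3,.52,-.12,.09,.03,.4); reg("bolt",.38,.53,-.3,-.15,.03,.2); reg("smallb",.45,.57,.12,.2,.02,.1); reg("bench",.52,.58,-.3,-.2,-.05,.05)
reg("vee stand",.38,.53,-.3,-.15,.01,.022)
E
```

```text
([23.0, 304.0], 304.1, 590.8, 25.8, 85.9, 81.0)
([383.0, 252.0], 447.8, -227.9, 68.7, 64.8, 16.5)
([202.0, 249.0], 443.0, 184.1, 90.5, 90.5, 12.9)
([270.0, 187.0], 590.1, 32.2, 52.2, 52.7, 77.0)
([334.0, 163.0], 649.3, -112.9, 78.8, 78.5, 4.0)
vee 481 [0.606 0.258 0.095] [0.657 0.311 0.127] [0.631 0.282 0.116] ((631.791748046875, 284.8877258300781), (45.73319625854492, 40.09687805175781), 70.70928192138672)
pile_tall 173 [0.601 0.257 0.078] [0.656 0.313 0.094] [0.616 0.278 0.088] ((624.7107543945312, 280.45697021484375), (42.77889633178711, 55.92351531982422), 49.239280700683594)
vise 3250 [ 0.3   -0.106  0.03 ] [0.447 0.001 0.12 ] [ 0.377 -0.05   0.113] ((373.73822021484375, -52.72553634643555), (106.24144744873047, 147.04685974121094), 89.77655792236328)
bolt 77 [ 0.442 -0.238  0.034] [ 0.457 -0.222  0.08 ] [ 0.45  -0.227  0.067] ((449.6021423339844, -229.17156982421875), (14.51899242401123, 15.491867065429688), 73.86140441894531)
smallb 40 [0.456 0.148 0.02 ] [0.53  0.188 0.05 ] [0.52  0.169 0.04 ] ((490.7657165527344, 164.2307586669922), (34.611576080322266, 77.19425201416016), 79.24504852294922)
bench 1113 [ 0.52  -0.3   -0.006] [ 0.58  -0.2    0.005] [ 0.55 -0.25 -0.  ] ((550.0258178710938, -249.93463134765625), (59.838775634765625, 99.74846649169922), 0.07835838943719864)
vee stand 766 [ 0.406 -0.268  0.01 ] [ 0.489 -0.188  0.022] [ 0.448 -0.226  0.016] ((447.78887939453125, -228.35264587402344), (70.14832305908203, 66.73143005371094), 16.718975067138672)
```

Stands: wide (443,184), mid (649,-113), vee (448,-228) with its x axis at 16.5°, bolt (590,32). The V-block is at (632,285) with its y axis at -19°, and the big bolt at (450,-229). I'll do the bolt first.

```bash
cat > go.py <<'E'
import sys
from h import *
s,T=tool(); print("t",round(s["time"],2),"tcp",T[:3,3].round(4),"psi",round(np.degrees(np.arctan2(T[1,1],T[0,1])),1),"grip",round(s["gripper_width"],3),"F",np.round(s["contact_force"],1),"j6",round(s["joint_pos"][5],2))
psi0=np.degrees(np.arctan2(T[1,1],T[0,1]))
for a in sys.argv[1:]:
    x,y,z,p=map(float,a.split(","))
    d=T[:3,:3].T@(np.array([x,y,z])-T[:3,3]); w=(psi0-p+180)%360-180
    print(a,"dx %.4f dy %.4f dz %.4f wz %.1f"%(*d,w))
E
python3 go.py .5,.15,.25,25 .47,-.18,.22,-27
```

```text
t 1.15 tcp [0.1411 0.6088 0.2313] psi 76.9 grip 1.004 F [ 0.6 -0.5 -0.3] j6 -0.12
.5,.15,.25,25 dx -0.4532 dy -0.3659 dz -0.0187 wz 51.9
.47,-.18,.22,-27 dx -0.4985 dy -0.6942 dz 0.0113 wz 103.9
```

```bash
W='{"dx":-0.453,"dy":-0.366,"dz":-0.019,"wz":52,"hand":-0.2}'; true
python3 -m pendant '[{"dx":-0.453,"dy":-0.366,"dz":-0.019,"wz":52},{"dx":-0.453,"dy":-0.366,"dz":-0.019,"wz":52},{"dx":-0.453,"dy":-0.366,"dz":-0.019,"wz":52},{"dx":-0.453,"dy":-0.366,"dz":-0.019,"wz":52},{"dx":-0.453,"dy":-0.366,"dz":-0.019,"wz":52},{"dx":-0.453,"dy":-0.366,"dz":-0.019,"wz":52},{"dx":-0.453,"dy":-0.366,"dz":-0.019,"wz":52},{"dx":-0.453,"dy":-0.366,"dz":-0.019,"wz":52},{"dx":-0.453,"dy":-0.366,"dz":-0.019,"wz":52},{"dx":-0.453,"dy":-0.366,"dz":-0.019,"wz":52},{"dx":-0.453,"dy":-0.366,"dz":-0.019,"wz":52},{"dx":-0.453,"dy":-0.366,"dz":-0.019,"wz":52},{"dx":-0.453,"dy":-0.366,"dz":-0.019,"wz":52},{"dx":-0.453,"dy":-0.366,"dz":-0.019,"wz":52}]'
python3 go.py .45,-.229,.2,-27
```

```text
t 1.15 tcp [0.1411 0.6088 0.2313] psi 76.9 grip 1.004 F [ 0.6 -0.5 -0.3] j6 -0.12
.45,-.229,.2,-27 dx -0.4901 dy -0.7464 dz 0.0313 wz 103.9invalid input
```

```bash
python3 -m pendant '[{"wx":0,"wy":0,"wz":52,"dx":-0.453,"dy":-0.366,"dz":-0.019,"hand":1}]'; python3 -m pendant --help | head -20
```

```text
time: 1.23
tool_pos: [0.1641, 0.5785, 0.2319]
tool_rot: [-0.001, 0.174, 0.985, 0.0]
contact_force: [1.7, -0.8, 0.5]
gripper_width: 1.0invalid input: not JSON, or not a number
```

```bash
python3 go.py .5,.15,.25,25 .45,-.229,.2,-27
```

```text
t 1.23 tcp [0.1641 0.5785 0.2319] psi 70.0 grip 1.0 F [ 1.7 -0.8  0.5] j6 -0.05
.5,.15,.25,25 dx -0.4622 dy -0.2876 dz -0.0193 wz 45.0
.45,-.229,.2,-27 dx -0.5452 dy -0.6608 dz 0.0303 wz 97.0
```

```bash
python3 -m pendant '[{"wx":0,"wy":0,"wz":45,"dx":-0.462,"dy":-0.288,"dz":-0.019,"hand":1},{"wx":0,"wy":0,"wz":45,"dx":-0.462,"dy":-0.288,"dz":-0.019,"hand":1},{"wx":0,"wy":0,"wz":45,"dx":-0.462,"dy":-0.288,"dz":-0.019,"hand":1},{"wx":0,"wy":0,"wz":45,"dx":-0.462,"dy":-0.288,"dz":-0.019,"hand":1},{"wx":0,"wy":0,"wz":45,"dx":-0.462,"dy":-0.288,"dz":-0.019,"hand":1},{"wx":0,"wy":0,"wz":45,"dx":-0.462,"dy":-0.288,"dz":-0.019,"hand":1},{"wx":0,"wy":0,"wz":45,"dx":-0.462,"dy":-0.288,"dz":-0.019,"hand":1},{"wx":0,"wy":0,"wz":45,"dx":-0.462,"dy":-0.288,"dz":-0.019,"hand":1},{"wx":0,"wy":0,"wz":45,"dx":-0.462,"dy":-0.288,"dz":-0.019,"hand":1},{"wx":0,"wy":0,"wz":45,"dx":-0.462,"dy":-0.288,"dz":-0.019,"hand":1},{"wx":0,"wy":0,"wz":97,"dx":-0.545,"dy":-0.661,"dz":0.030,"hand":1},{"wx":0,"wy":0,"wz":97,"dx":-0.545,"dy":-0.661,"dz":0.030,"hand":1},{"wx":0,"wy":0,"wz":97,"dx":-0.545,"dy":-0.661,"dz":0.030,"hand":1},{"wx":0,"wy":0,"wz":97,"dx":-0.545,"dy":-0.661,"dz":0.030,"hand":1},{"wx":0,"wy":0,"wz":97,"dx":-0.545,"dy":-0.661,"dz":0.030,"hand":1},{"wx":0,"wy":0,"wz":97,"dx":-0.545,"dy":-0.661,"dz":0.030,"hand":1},{"wx":0,"wy":0,"wz":97,"dx":-0.545,"dy":-0.661,"dz":0.030,"hand":0},{"wx":0,"wy":0,"wz":97,"dx":-0.545,"dy":-0.661,"dz":0.030,"hand":0},{"wx":0,"wy":0,"wz":97,"dx":-0.545,"dy":-0.661,"dz":0.030,"hand":0},{"wx":0,"wy":0,"wz":97,"dx":-0.545,"dy":-0.661,"dz":0.030,"hand":0}]'
python3 - <<'E'
from h import *
im,d,c,P=grab("wrist","w1")
print(woodrects(im,c,P))
p=pix2world(d,c,P).reshape(-1,3)
for z0,z1 in [(.06,.085),(.03,.085),(.01,.022)]:
    m=(p[:,2]>z0)&(p[:,2]<z1)&(abs(p[:,0]-.45)<.06)&(abs(p[:,1]+.229)<.06); q=p[m]; print(len(q), q.mean(0), cv2.minAreaRect((q[:,:2]*1000).astype(np.float32)) if len(q) else 0)
E
python3 go.py .45,-.229,.037,-27
```

```text
time: 2.9
tool_pos: [0.4457, -0.1692, 0.209]
tool_rot: [0.0, 0.854, 0.521, 0.0]
contact_force: [0.9, 0.4, 1.0]
gripper_width: 0.503
[([300.0, 227.0], 445.9, -226.6, 70.0, 66.4, 16.2), ([439.0, 40.0], 647.2, -111.4, 79.2, 79.3, 3.6)]
299 [ 0.44802777 -0.22576756  0.07341939] ((447.3785400390625, -227.54116821289062), (15.392329216003418, 14.747549057006836), 57.45313262939453)
461 [ 0.44834441 -0.22452303  0.06356259] ((447.69677734375, -227.37774658203125), (15.03369140625, 15.30311107635498), 24.890911102294922)
2721 [ 0.44719574 -0.22055656  0.01622035] ((445.6746826171875, -225.7622833251953), (70.24851989746094, 65.66737365722656), 16.402475357055664)
t 2.95 tcp [ 0.4453 -0.1754  0.2082] psi -27.6 grip 0.504 F [-2.8 -4.9 -0.3] j6 -0.05
.45,-.229,.037,-27 dx -0.0445 dy 0.0286 dz 0.1715 wz -0.6
```

```bash
python3 -m pendant '[{"wx":0,"wy":0,"wz":0,"dx":-0.044,"dy":0.026,"dz":0.0,"hand":-0.1},{"wx":0,"wy":0,"wz":0,"dx":-0.044,"dy":0.026,"dz":0.08,"hand":-0.1},{"wx":0,"wy":0,"wz":0,"dx":-0.044,"dy":0.026,"dz":0.11,"hand":-0.1},{"wx":0,"wy":0,"wz":0,"dx":-0.044,"dy":0.026,"dz":0.11,"hand":-0.1},{"wx":0,"wy":0,"wz":0,"dx":-0.044,"dy":0.026,"dz":0.11,"hand":-0.1},{"wx":0,"wy":0,"wz":0,"dx":-0.044,"dy":0.026,"dz":0.11,"hand":-0.1}]'; python3 go.py .4485,-.2275,.037,-27
```

```text
time: 3.45
tool_pos: [0.448, -0.2174, 0.0975]
tool_rot: [-0.002, 0.854, 0.521, -0.001]
contact_force: [-0.2, 0.0, 1.2]
gripper_width: 0.446
t 3.45 tcp [ 0.448  -0.2174  0.0975] psi -27.2 grip 0.446 F [-0.2  0.   1.2] j6 -0.13
.4485,-.2275,.037,-27 dx -0.0088 dy 0.0053 dz 0.0605 wz -0.2
```

```bash
python3 -m pendant '[{"wx":0,"wy":0,"wz":0,"dx":-0.009,"dy":0.005,"dz":0.0,"hand":-0.1},{"wx":0,"wy":0,"wz":0,"dx":-0.009,"dy":0.005,"dz":0.0,"hand":-0.1},{"wx":0,"wy":0,"wz":0,"dx":-0.009,"dy":0.005,"dz":0.0,"hand":-0.1}]'; python3 go.py .4485,-.2275,.037,-27
```

```text
time: 3.7
tool_pos: [0.4512, -0.2298, 0.1019]
tool_rot: [0.002, 0.854, 0.521, 0.001]
contact_force: [0.5, -0.0, 0.4]
gripper_width: 0.453
t 3.7 tcp [ 0.4512 -0.2298  0.1019] psi -27.2 grip 0.453 F [ 0.5 -0.   0.4] j6 -0.14
.4485,-.2275,.037,-27 dx 0.0009 dy -0.0038 dz 0.0648 wz -0.2
```

```bash
python3 -m pendant '[{"wx":0,"wy":0,"wz":0,"dx":0.001,"dy":-0.003,"dz":0.03,"hand":-0.1},{"wx":0,"wy":0,"wz":0,"dx":0.001,"dy":-0.003,"dz":0.05,"hand":-0.1},{"wx":0,"wy":0,"wz":0,"dx":0.001,"dy":-0.003,"dz":0.064,"hand":-0.1},{"wx":0,"wy":0,"wz":0,"dx":0.001,"dy":-0.003,"dz":0.064,"hand":-0.1},{"wx":0,"wy":0,"wz":0,"dx":0.001,"dy":-0.003,"dz":0.064,"hand":-0.1},{"wx":0,"wy":0,"wz":0,"dx":0.001,"dy":-0.003,"dz":0.064,"hand":-1},{"wx":0,"wy":0,"wz":0,"dx":0.001,"dy":-0.003,"dz":0.064,"hand":-1},{"wx":0,"wy":0,"wz":0,"dx":0.001,"dy":-0.003,"dz":0.064,"hand":-1},{"wx":0,"wy":0,"wz":0,"dx":0.001,"dy":-0.003,"dz":0.064,"hand":-1},{"wx":0,"wy":0,"wz":0,"dx":0.001,"dy":-0.003,"dz":0.064,"hand":-1},{"wx":0,"wy":0,"wz":0,"dx":0.001,"dy":-0.003,"dz":0.064,"hand":-1},{"wx":0,"wy":0,"wz":0,"dx":0.001,"dy":-0.003,"dz":0.064,"hand":-1}]'; python3 go.py .4485,-.2275,.2,-27 .589,.032,.2,3
```

```text
time: 4.7
tool_pos: [0.4486, -0.227, 0.037]
tool_rot: [0.002, 0.854, 0.521, 0.001]
contact_force: [0.3, 0.7, 7.0]
gripper_width: 0.169
t 4.7 tcp [ 0.4486 -0.227   0.037 ] psi -27.2 grip 0.169 F [0.3 0.7 7. ] j6 -0.14
.4485,-.2275,.2,-27 dx -0.0005 dy 0.0007 dz -0.1630 wz -0.2
.589,.032,.2,3 dx 0.2945 dy 0.0069 dz -0.1631 wz -30.2
```

```bash
python3 -m pendant '[{"wx":0,"wy":0,"wz":0,"dx":0,"dy":0,"dz":-0.03,"hand":-1},{"wx":0,"wy":0,"wz":0,"dx":0,"dy":0,"dz":-0.07,"hand":-1},{"wx":0,"wy":0,"wz":0,"dx":0,"dy":0,"dz":-0.11,"hand":-1},{"wx":0,"wy":0,"wz":0,"dx":0,"dy":0,"dz":-0.15,"hand":-1},{"wx":0,"wy":0,"wz":-30,"dx":0.294,"dy":0.007,"dz":-0.163,"hand":-1},{"wx":0,"wy":0,"wz":-30,"dx":0.294,"dy":0.007,"dz":-0.163,"hand":-1},{"wx":0,"wy":0,"wz":-30,"dx":0.294,"dy":0.007,"dz":-0.163,"hand":-1},{"wx":0,"wy":0,"wz":-30,"dx":0.294,"dy":0.007,"dz":-0.163,"hand":-1},{"wx":0,"wy":0,"wz":-30,"dx":0.294,"dy":0.007,"dz":-0.163,"hand":-1},{"wx":0,"wy":0,"wz":-30,"dx":0.294,"dy":0.007,"dz":-0.163,"hand":-1},{"wx":0,"wy":0,"wz":-30,"dx":0.294,"dy":0.007,"dz":-0.163,"hand":-1},{"wx":0,"wy":0,"wz":-30,"dx":0.294,"dy":0.007,"dz":-0.163,"hand":-1},{"wx":0,"wy":0,"wz":-30,"dx":0.294,"dy":0.007,"dz":-0.163,"hand":-1},{"wx":0,"wy":0,"wz":-30,"dx":0.294,"dy":0.007,"dz":-0.163,"hand":-1},{"wx":0,"wy":0,"wz":-30,"dx":0.294,"dy":0.007,"dz":-0.163,"hand":-1},{"wx":0,"wy":0,"wz":-30,"dx":0.294,"dy":0.007,"dz":-0.163,"hand":-1}]'
python3 - <<'E'
from h import *
im,d,c,P=grab("wrist","w2"); print(woodrects(im,c,P))
E
python3 go.py .589,.032,.08,3 .589,.032,.037,3
```

```text
time: 6.03
tool_pos: [0.5873, 0.0309, 0.1976]
tool_rot: [-0.0, 0.69, 0.723, -0.0]
contact_force: [0.7, -0.1, -2.1]
gripper_width: 0.17
[([470.0, 323.0], 825.6, -124.9, 59.8, 58.1, 47.1), ([345.0, 291.0], 667.1, -94.5, 39.7, 51.3, 3.3), ([279.0, 186.0], 590.2, 31.0, 59.6, 58.5, 76.8), ([125.0, 38.0], 445.4, 171.3, 89.4, 59.5, 12.2)]
t 6.08 tcp [0.5874 0.0309 0.1977] psi 2.7 grip 0.172 F [-0.  -0.2 -1. ] j6 -0.12
.589,.032,.08,3 dx 0.0010 dy 0.0017 dz 0.1177 wz -0.3
.589,.032,.037,3 dx 0.0011 dy 0.0017 dz 0.1607 wz -0.3
```

View pics/w2.png

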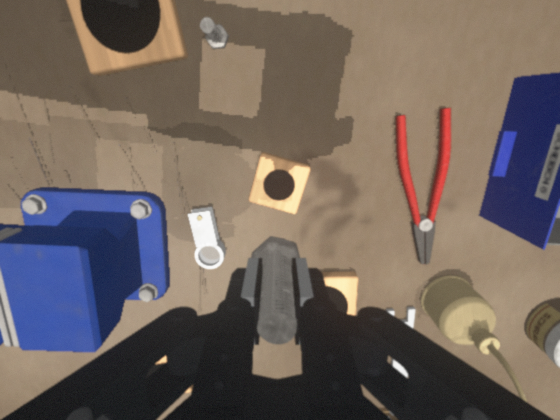

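Wrist view: the bolt is held at (272,285), upright, and its stand is right behind at (279,186). The loupe (205,240) and small bolt (213,33) are clear. Lowering now.

```bash
python3 -m pendant '[{"wx":0,"wy":0,"wz":0,"dx":0.001,"dy":0.002,"dz":0.04,"hand":-1},{"wx":0,"wy":0,"wz":0,"dx":0.001,"dy":0.002,"dz":0.08,"hand":-1},{"wx":0,"wy":0,"wz":0,"dx":0.001,"dy":0.002,"dz":0.12,"hand":-1},{"wx":0,"wy":0,"wz":0,"dx":0.001,"dy":0.002,"dz":0.14,"hand":-1},{"wx":0,"wy":0,"wz":0,"dx":0.001,"dy":0.002,"dz":0.15,"hand":-1},{"wx":0,"wy":0,"wz":0,"dx":0.001,"dy":0.002,"dz":0.155,"hand":-1},{"wx":0,"wy":0,"wz":0,"dx":0.001,"dy":0.002,"dz":0.158,"hand":-1},{"wx":0,"wy":0,"wz":0,"dx":0.001,"dy":0.002,"dz":0.158,"hand":-1},{"wx":0,"wy":0,"wz":0,"dx":0.001,"dy":0.002,"dz":0.158,"hand":-1}]'; python3 go.py .59,.0315,.037,3
```

```text
time: 6.83
tool_pos: [0.5915, 0.033, 0.042]
tool_rot: [0.001, 0.69, 0.724, 0.001]
contact_force: [-0.8, 0.1, -0.1]
gripper_width: 0.169
t 6.83 tcp [0.5915 0.033  0.042 ] psi 2.8 grip 0.169 F [-0.8  0.1 -0.1] j6 -0.12
.59,.0315,.037,3 dx -0.0014 dy -0.0016 dz 0.0050 wz -0.2
```

```bash
python3 -m pendant '[{"wx":0,"wy":0,"wz":0,"dx":-0.001,"dy":-0.0015,"dz":0.002,"hand":-1},{"wx":0,"wy":0,"wz":0,"dx":-0.001,"dy":-0.0015,"dz":0.004,"hand":-1},{"wx":0,"wy":0,"wz":0,"dx":-0.001,"dy":-0.0015,"dz":0.005,"hand":-1},{"wx":0,"wy":0,"wz":0,"dx":-0.001,"dy":-0.0015,"dz":0.005,"hand":-1},{"wx":0,"wy":0,"wz":0,"dx":-0.001,"dy":-0.0015,"dz":0.005,"hand":-1}]'; python3 go.py
```

```text
time: 7.25
tool_pos: [0.5894, 0.0321, 0.037]
tool_rot: [0.001, 0.69, 0.724, 0.0]
contact_force: [-2.4, 0.3, 6.6]
gripper_width: 0.169
t 7.25 tcp [0.5894 0.0321 0.037 ] psi 2.8 grip 0.169 F [-2.4  0.3  6.6] j6 -0.12
```

```bash
python3 -m pendant '[{"wx":0,"wy":0,"wz":0,"dx":0,"dy":0,"dz":0,"hand":-0.6},{"wx":0,"wy":0,"wz":0,"dx":0,"dy":0,"dz":0,"hand":0},{"wx":0,"wy":0,"wz":0,"dx":0,"dy":0,"dz":0,"hand":0},{"wx":0,"wy":0,"wz":0,"dx":0,"dy":0,"dz":0,"hand":0},{"wx":0,"wy":0,"wz":0,"dx":0,"dy":0,"dz":0,"hand":0},{"wx":0,"wy":0,"wz":0,"dx":0,"dy":0,"dz":-0.03,"hand":0},{"wx":0,"wy":0,"wz":0,"dx":0,"dy":0,"dz":-0.07,"hand":0},{"wx":0,"wy":0,"wz":0,"dx":0,"dy":0,"dz":-0.11,"hand":1},{"wx":0,"wy":0,"wz":0,"dx":0,"dy":0,"dz":-0.15,"hand":1},{"wx":0,"wy":0,"wz":0,"dx":0,"dy":0,"dz":-0.19,"hand":1},{"wx":0,"wy":0,"wz":0,"dx":0,"dy":0,"dz":-0.23,"hand":1},{"wx":0,"wy":0,"wz":0,"dx":0,"dy":0,"dz":-0.23,"hand":1}]'; python3 go.py .62,.25,.27,-19
```

```text
time: 8.25
tool_pos: [0.5925, 0.032, 0.2761]
tool_rot: [0.007, 0.69, 0.724, 0.005]
contact_force: [1.3, -0.6, 1.0]
gripper_width: 1.004
t 8.25 tcp [0.5925 0.032  0.2761] psi 2.8 grip 1.004 F [ 1.3 -0.6  1. ] j6 -0.12
.62,.25,.27,-19 dx 0.2164 dy 0.0380 dz 0.0063 wz 21.8
```

```bash
python3 -m pendant '[{"wx":0,"wy":0,"wz":22,"dx":0.254,"dy":0.027,"dz":0.006,"hand":1},{"wx":0,"wy":0,"wz":22,"dx":0.254,"dy":0.027,"dz":0.006,"hand":1},{"wx":0,"wy":0,"wz":22,"dx":0.254,"dy":0.027,"dz":0.006,"hand":1},{"wx":0,"wy":0,"wz":22,"dx":0.254,"dy":0.027,"dz":0.006,"hand":1},{"wx":0,"wy":0,"wz":22,"dx":0.254,"dy":0.027,"dz":0.006,"hand":1},{"wx":0,"wy":0,"wz":22,"dx":0.254,"dy":0.027,"dz":0.006,"hand":1},{"wx":0,"wy":0,"wz":22,"dx":0.254,"dy":0.027,"dz":0.006,"hand":1},{"wx":0,"wy":0,"wz":22,"dx":0.254,"dy":0.027,"dz":0.006,"hand":1},{"wx":0,"wy":0,"wz":22,"dx":0.254,"dy":0.027,"dz":0.006,"hand":1},{"wx":0,"wy":0,"wz":22,"dx":0.254,"dy":0.027,"dz":0.006,"hand":1},{"wx":0,"wy":0,"wz":22,"dx":0.254,"dy":0.027,"dz":0.006,"hand":1}]'
python3 - <<'E'
from h import *
im,d,c,P=grab("wrist","w3")
p=pix2world(d,c,P).reshape(-1,3)
for z0,z1 in [(.1,.14),(.116,.14),(.08,.095),(.02,.04)]:
    m=(p[:,2]>z0)&(p[:,2]<z1)&(abs(p[:,0]-.63)<.07)&(abs(p[:,1]-.28)<.07); q=p[m]; print(len(q), q.mean(0).round(4), cv2.minAreaRect((q[:,:2]*1000).astype(np.float32)) if len(q) else 0)
E
python3 go.py .632,.285,.15,-19
```

```text
time: 9.17
tool_pos: [0.6032, 0.2857, 0.2588]
tool_rot: [0.0, 0.816, 0.578, -0.0]
contact_force: [-0.2, 0.8, 0.6]
gripper_width: 0.999
2210 [0.6312 0.2886 0.1172] ((630.2982177734375, 286.7129821777344), (44.55184555053711, 39.847999572753906), 70.80213928222656)
1334 [0.631  0.2877 0.1208] ((630.3604125976562, 286.8916320800781), (44.17351150512695, 39.847999572753906), 70.80215454101562)
609 [0.6181 0.3018 0.0896] ((620.30029296875, 300.13775634765625), (55.94375991821289, 28.252031326293945), 30.5240421295166)
511 [0.6296 0.3094 0.0351] ((627.286865234375, 304.3130187988281), (66.95643615722656, 34.150386810302734), 2.4999582767486572)
t 9.22 tcp [0.6033 0.2857 0.2589] psi -19.3 grip 1.005 F [-0.1  1.2  0. ] j6 0.67
.632,.285,.15,-19 dx 0.0089 dy 0.0273 dz 0.1089 wz -0.3
```

View pics/w3.png

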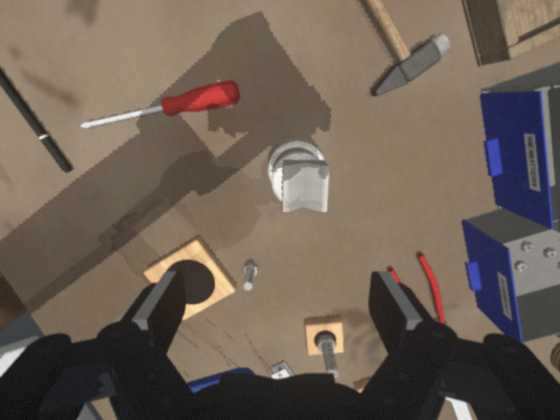

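Wrist view: the V-block sits on the pile at (305,185), and the big bolt stands on its own stand at (325,335). The V-block is at (630.4,286.9) with its y axis at -19°. Next: align, then descend to TCP z 0.094.

```bash
python3 -m pendant '[{"wx":0,"wy":0,"wz":0,"dx":0.010,"dy":0.025,"dz":0.03,"hand":1},{"wx":0,"wy":0,"wz":0,"dx":0.010,"dy":0.025,"dz":0.06,"hand":1},{"wx":0,"wy":0,"wz":0,"dx":0.010,"dy":0.025,"dz":0.09,"hand":1},{"wx":0,"wy":0,"wz":0,"dx":0.010,"dy":0.025,"dz":0.11,"hand":1},{"wx":0,"wy":0,"wz":0,"dx":0.010,"dy":0.025,"dz":0.11,"hand":1},{"wx":0,"wy":0,"wz":0,"dx":0.010,"dy":0.025,"dz":0.11,"hand":1},{"wx":0,"wy":0,"wz":0,"dx":0.010,"dy":0.025,"dz":0.11,"hand":1}]'
python3 go.py .6304,.2869,.094,-19.2
```

```text
time: 9.8
tool_pos: [0.631, 0.2881, 0.151]
tool_rot: [0.0, 0.815, 0.579, 0.001]
contact_force: [-0.1, -0.0, 0.9]
gripper_width: 0.999
t 9.8 tcp [0.631  0.2881 0.151 ] psi -19.3 grip 0.999 F [-0.1 -0.   0.9] j6 0.66
.6304,.2869,.094,-19.2 dx -0.0014 dy -0.0003 dz 0.0570 wz -0.1
```

```bash
python3 -m pendant '[{"wx":0,"wy":0,"wz":0,"dx":-0.001,"dy":0,"dz":0.02,"hand":1},{"wx":0,"wy":0,"wz":0,"dx":-0.001,"dy":0,"dz":0.04,"hand":1},{"wx":0,"wy":0,"wz":0,"dx":-0.001,"dy":0,"dz":0.05,"hand":1},{"wx":0,"wy":0,"wz":0,"dx":-0.001,"dy":0,"dz":0.056,"hand":1},{"wx":0,"wy":0,"wz":0,"dx":-0.001,"dy":0,"dz":0.056,"hand":1},{"wx":0,"wy":0,"wz":0,"dx":-0.001,"dy":0,"dz":0.056,"hand":0.4},{"wx":0,"wy":0,"wz":0,"dx":-0.001,"dy":0,"dz":0.056,"hand":0.2},{"wx":0,"wy":0,"wz":0,"dx":-0.001,"dy":0,"dz":0.056,"hand":0},{"wx":0,"wy":0,"wz":0,"dx":-0.001,"dy":0,"dz":0.056,"hand":-0.3},{"wx":0,"wy":0,"wz":0,"dx":-0.001,"dy":0,"dz":0.056,"hand":-1},{"wx":0,"wy":0,"wz":0,"dx":-0.001,"dy":0,"dz":0.056,"hand":-1},{"wx":0,"wy":0,"wz":0,"dx":-0.001,"dy":0,"dz":0.056,"hand":-1},{"wx":0,"wy":0,"wz":0,"dx":-0.001,"dy":0,"dz":0.056,"hand":-1},{"wx":0,"wy":0,"wz":0,"dx":-0.001,"dy":0,"dz":0.056,"hand":-1}]'
python3 go.py
```

```text
time: 10.97
tool_pos: [0.6305, 0.2878, 0.0943]
tool_rot: [0.0, 0.815, 0.579, 0.001]
contact_force: [0.4, -0.7, 5.4]
gripper_width: 0.455
t 10.97 tcp [0.6305 0.2878 0.0943] psi -19.2 grip 0.455 F [ 0.4 -0.7  5.4] j6 0.66
```

```bash
python3 -m pendant '[{"wx":0,"wy":0,"wz":0,"dx":0,"dy":0,"dz":-0.01,"hand":-1},{"wx":0,"wy":0,"wz":0,"dx":0,"dy":0,"dz":-0.03,"hand":-1},{"wx":0,"wy":0,"wz":0,"dx":0,"dy":0,"dz":-0.06,"hand":-1},{"wx":0,"wy":0,"wz":0,"dx":0,"dy":0,"dz":-0.09,"hand":-1},{"wx":0,"wy":0,"wz":0,"dx":0,"dy":0,"dz":-0.10,"hand":-1},{"wx":0,"wy":0,"wz":0,"dx":0,"dy":0,"dz":-0.10,"hand":-1}]'
python3 go.py .53,0,.2,-45 .447,-.227,.16,-73.6
```

```text
time: 11.47
tool_pos: [0.6311, 0.2882, 0.1968]
tool_rot: [0.001, 0.815, 0.579, 0.003]
contact_force: [0.5, -0.5, -1.4]
gripper_width: 0.458
t 11.47 tcp [0.6311 0.2882 0.1968] psi -19.2 grip 0.458 F [ 0.5 -0.5 -1.4] j6 0.66
.53,0,.2,-45 dx -0.3054 dy -0.0007 dz -0.0044 wz 25.8
.447,-.227,.16,-73.6 dx -0.5472 dy -0.0046 dz 0.0346 wz 54.4
```

```bash
python3 -m pendant '[{"wx":0,"wy":0,"wz":26,"dx":-0.305,"dy":0,"dz":0,"hand":-1},{"wx":0,"wy":0,"wz":26,"dx":-0.305,"dy":0,"dz":0,"hand":-1},{"wx":0,"wy":0,"wz":26,"dx":-0.305,"dy":0,"dz":0,"hand":-1},{"wx":0,"wy":0,"wz":26,"dx":-0.305,"dy":0,"dz":0,"hand":-1},{"wx":0,"wy":0,"wz":26,"dx":-0.305,"dy":0,"dz":0,"hand":-1},{"wx":0,"wy":0,"wz":26,"dx":-0.305,"dy":0,"dz":0,"hand":-1},{"wx":0,"wy":0,"wz":26,"dx":-0.305,"dy":0,"dz":0,"hand":-1},{"wx":0,"wy":0,"wz":54.4,"dx":-0.547,"dy":-0.005,"dz":0.0,"hand":-1},{"wx":0,"wy":0,"wz":54.4,"dx":-0.547,"dy":-0.005,"dz":0.0,"hand":-1},{"wx":0,"wy":0,"wz":54.4,"dx":-0.547,"dy":-0.005,"dz":0.0,"hand":-1},{"wx":0,"wy":0,"wz":54.4,"dx":-0.547,"dy":-0.005,"dz":0.0,"hand":-1},{"wx":0,"wy":0,"wz":54.4,"dx":-0.547,"dy":-0.005,"dz":0.0,"hand":-1},{"wx":0,"wy":0,"wz":54.4,"dx":-0.547,"dy":-0.005,"dz":0.0,"hand":-1},{"wx":0,"wy":0,"wz":54.4,"dx":-0.547,"dy":-0.005,"dz":0.0,"hand":-1},{"wx":0,"wy":0,"wz":54.4,"dx":-0.547,"dy":-0.005,"dz":0.0,"hand":-1},{"wx":0,"wy":0,"wz":54.4,"dx":-0.547,"dy":-0.005,"dz":0.0,"hand":-1},{"wx":0,"wy":0,"wz":54.4,"dx":-0.547,"dy":-0.005,"dz":0.0,"hand":-1},{"wx":0,"wy":0,"wz":54.4,"dx":-0.547,"dy":-0.005,"dz":0.0,"hand":-1}]'
python3 - <<'E'
from h import *
im,d,c,P=grab("wrist","w4"); print(woodrects(im,c,P))
E
python3 go.py .447,-.227,.08,-73.6
```

```text
time: 12.97
tool_pos: [0.4451, -0.2258, 0.1919]
tool_rot: [-0.001, 0.99, 0.144, -0.0]
contact_force: [0.3, -0.2, -1.2]
gripper_width: 0.452
[([279.0, 186.0], 446.2, -227.3, 69.9, 66.1, 15.8)]
t 13.02 tcp [ 0.4452 -0.2259  0.1922] psi -73.5 grip 0.457 F [-0.  -0.8 -2.5] j6 0.66
.447,-.227,.08,-73.6 dx 0.0015 dy 0.0017 dz 0.1122 wz 0.1
```

View pics/w4.png

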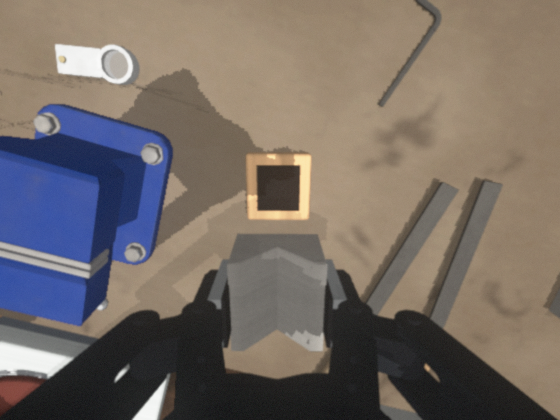

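Wrist view: the V-block is held square at (278,290), and its empty stand is at (279,186) with the inlay aligned. Lowering.

```bash
python3 -m pendant '[{"wx":0,"wy":0,"wz":0,"dx":0.0015,"dy":0.0015,"dz":0.04,"hand":-1},{"wx":0,"wy":0,"wz":0,"dx":0.0015,"dy":0.0015,"dz":0.08,"hand":-1},{"wx":0,"wy":0,"wz":0,"dx":0.0015,"dy":0.0015,"dz":0.12,"hand":-1},{"wx":0,"wy":0,"wz":0,"dx":0.0015,"dy":0.0015,"dz":0.145,"hand":-1},{"wx":0,"wy":0,"wz":0,"dx":0.0015,"dy":0.0015,"dz":0.155,"hand":-1},{"wx":0,"wy":0,"wz":0,"dx":0.0015,"dy":0.0015,"dz":0.165,"hand":-1},{"wx":0,"wy":0,"wz":0,"dx":0.0015,"dy":0.0015,"dz":0.167,"hand":-1},{"wx":0,"wy":0,"wz":0,"dx":0.0015,"dy":0.0015,"dz":0.167,"hand":-1}]'
python3 go.py .4463,-.2273,.0195,-73.9
```

```text
time: 13.68
tool_pos: [0.4477, -0.2287, 0.0268]
tool_rot: [0.001, 0.99, 0.143, 0.001]
contact_force: [1.3, 0.7, -1.0]
gripper_width: 0.463
t 13.68 tcp [ 0.4477 -0.2287  0.0268] psi -73.6 grip 0.463 F [ 1.3  0.7 -1. ] j6 0.66
.4463,-.2273,.0195,-73.9 dx -0.0009 dy -0.0017 dz 0.0073 wz 0.3
```

```bash
python3 -m pendant '[{"wx":0,"wy":0,"wz":0,"dx":-0.001,"dy":-0.0015,"dz":0.003,"hand":-1},{"wx":0,"wy":0,"wz":0,"dx":-0.001,"dy":-0.0015,"dz":0.005,"hand":-1},{"wx":0,"wy":0,"wz":0,"dx":-0.001,"dy":-0.0015,"dz":0.006,"hand":-1},{"wx":0,"wy":0,"wz":0,"dx":-0.001,"dy":-0.0015,"dz":0.007,"hand":-1},{"wx":0,"wy":0,"wz":0,"dx":-0.001,"dy":-0.0015,"dz":0.007,"hand":-1},{"wx":0,"wy":0,"wz":0,"dx":-0.001,"dy":-0.0015,"dz":0.007,"hand":-1}]'
python3 go.py .4463,-.2273,.0195,-73.9
```

```text
time: 14.18
tool_pos: [0.4458, -0.2277, 0.0197]
tool_rot: [0.0, 0.99, 0.142, 0.0]
contact_force: [-0.3, 0.6, 4.8]
gripper_width: 0.457
t 14.18 tcp [ 0.4458 -0.2277  0.0197] psi -73.6 grip 0.457 F [-0.3  0.6  4.8] j6 0.66
.4463,-.2273,.0195,-73.9 dx 0.0006 dy -0.0002 dz 0.0002 wz 0.3
```

```bash
python3 -m pendant '[{"wx":0,"wy":0,"wz":0,"dx":0,"dy":0,"dz":0,"hand":0.2},{"wx":0,"wy":0,"wz":0,"dx":0,"dy":0,"dz":0,"hand":1},{"wx":0,"wy":0,"wz":0,"dx":0,"dy":0,"dz":0,"hand":1},{"wx":0,"wy":0,"wz":0,"dx":0,"dy":0,"dz":0,"hand":1},{"wx":0,"wy":0,"wz":0,"dx":0,"dy":0,"dz":0,"hand":1},{"wx":0,"wy":0,"wz":0,"dx":0,"dy":0,"dz":0,"hand":1},{"wx":0,"wy":0,"wz":0,"dx":0,"dy":0,"dz":-0.03,"hand":1},{"wx":0,"wy":0,"wz":0,"dx":0,"dy":0,"dz":-0.07,"hand":1},{"wx":0,"wy":0,"wz":0,"dx":0,"dy":0,"dz":-0.11,"hand":1},{"wx":0,"wy":0,"wz":0,"dx":0,"dy":0,"dz":-0.15,"hand":1},{"wx":0,"wy":0,"wz":0,"dx":0,"dy":0,"dz":-0.19,"hand":1},{"wx":0,"wy":0,"wz":0,"dx":0,"dy":0,"dz":-0.19,"hand":1}]'
python3 go.py .53,0,.22,-30 .625,.285,.2,24
```

```text
time: 15.18
tool_pos: [0.4492, -0.23, 0.2192]
tool_rot: [0.006, 0.99, 0.143, 0.006]
contact_force: [0.2, 0.2, 1.4]
gripper_width: 1.001
t 15.18 tcp [ 0.4492 -0.23    0.2192] psi -73.6 grip 1.001 F [0.2 0.2 1.4] j6 0.66
.53,0,.22,-30 dx 0.1424 dy -0.1978 dz -0.0020 wz -43.6
.625,.285,.2,24 dx 0.3138 dy -0.4447 dz 0.0165 wz -97.6
```

```bash
python3 -m pendant '[{"wx":0,"wy":0,"wz":-44,"dx":0.142,"dy":-0.198,"dz":0,"hand":1},{"wx":0,"wy":0,"wz":-44,"dx":0.142,"dy":-0.198,"dz":0,"hand":1},{"wx":0,"wy":0,"wz":-44,"dx":0.142,"dy":-0.198,"dz":0,"hand":1},{"wx":0,"wy":0,"wz":-44,"dx":0.142,"dy":-0.198,"dz":0,"hand":1},{"wx":0,"wy":0,"wz":-44,"dx":0.142,"dy":-0.198,"dz":0,"hand":1},{"wx":0,"wy":0,"wz":-44,"dx":0.142,"dy":-0.198,"dz":0,"hand":1},{"wx":0,"wy":0,"wz":-97,"dx":0.314,"dy":-0.445,"dz":0,"hand":1},{"wx":0,"wy":0,"wz":-97,"dx":0.314,"dy":-0.445,"dz":0,"hand":1},{"wx":0,"wy":0,"wz":-97,"dx":0.314,"dy":-0.445,"dz":0,"hand":1},{"wx":0,"wy":0,"wz":-97,"dx":0.314,"dy":-0.445,"dz":0,"hand":1},{"wx":0,"wy":0,"wz":-97,"dx":0.314,"dy":-0.445,"dz":0,"hand":1},{"wx":0,"wy":0,"wz":-97,"dx":0.314,"dy":-0.445,"dz":0,"hand":1},{"wx":0,"wy":0,"wz":-97,"dx":0.314,"dy":-0.445,"dz":0,"hand":1},{"wx":0,"wy":0,"wz":-97,"dx":0.314,"dy":-0.445,"dz":0,"hand":1},{"wx":0,"wy":0,"wz":-97,"dx":0.314,"dy":-0.445,"dz":0,"hand":1},{"wx":0,"wy":0,"wz":-97,"dx":0.314,"dy":-0.445,"dz":0,"hand":1},{"wx":0,"wy":0,"wz":-97,"dx":0.314,"dy":-0.445,"dz":0,"hand":1}]'
python3 - <<'E'
from h import *
im,d,c,P=grab("wrist","w5")
p=pix2world(d,c,P).reshape(-1,3)
for z0,z1 in [(.084,.1),(.03,.04)]:
    m=(p[:,2]>z0)&(p[:,2]<z1)&(abs(p[:,0]-.625)<.07)&(abs(p[:,1]-.285)<.07); q=p[m]
    if len(q): print(len(q), q.mean(0).round(4), cv2.minAreaRect((q[:,:2]*1000).astype(np.float32)), cv2.minEnclosingCircle((q[:,:2]*1000).astype(np.float32)))
E
python3 go.py .625,.285,.12,24
```

```text
time: 16.6
tool_pos: [0.6207, 0.2872, 0.2083]
tool_rot: [-0.0, 0.55, 0.835, -0.0]
contact_force: [-0.1, -0.2, -0.1]
gripper_width: 1.003
3277 [0.6267 0.2891 0.0899] ((627.1891479492188, 288.3182067871094), (56.13138961791992, 55.70554733276367), 23.42316246032715) ((627.39013671875, 287.956298828125), 28.440414428710938)
684 [0.6197 0.3062 0.0353] ((621.8023681640625, 299.854248046875), (66.51297760009766, 40.06062316894531), 25.50946044921875) ((627.8120727539062, 287.8741149902344), 33.64933395385742)
t 16.65 tcp [0.6208 0.2869 0.2086] psi 23.2 grip 0.997 F [-0.7 -1.2  0.2] j6 -0.08
.625,.285,.12,24 dx -0.0033 dy 0.0031 dz 0.0886 wz -0.8
```

View pics/w5.png

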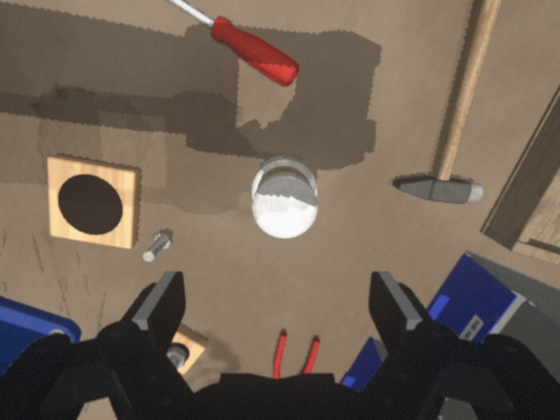

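Wrist view: the tall tin is centred on the wide tin at (285,205), with the small bolt at (157,245) clear. Tall tin (627.3,288.1), wide tin (627.8,287.9).

```bash
python3 -m pendant '[{"wx":0,"wy":0,"wz":0,"dx":-0.0015,"dy":0.0065,"dz":0.04,"hand":1},{"wx":0,"wy":0,"wz":0,"dx":-0.0015,"dy":0.0065,"dz":0.08,"hand":1},{"wx":0,"wy":0,"wz":0,"dx":-0.0015,"dy":0.0065,"dz":0.095,"hand":1},{"wx":0,"wy":0,"wz":0,"dx":-0.0015,"dy":0.0065,"dz":0.095,"hand":1},{"wx":0,"wy":0,"wz":0,"dx":-0.0015,"dy":0.0065,"dz":0.095,"hand":1}]'
python3 go.py .6273,.2881,.047,24
```

```text
time: 17.07
tool_pos: [0.627, 0.2885, 0.1133]
tool_rot: [-0.001, 0.55, 0.835, -0.001]
contact_force: [0.6, 0.3, 1.1]
gripper_width: 1.001
t 17.07 tcp [0.627  0.2885 0.1133] psi 23.3 grip 1.001 F [0.6 0.3 1.1] j6 -0.08
.6273,.2881,.047,24 dx -0.0004 dy 0.0002 dz 0.0663 wz -0.7
```

```bash
python3 -m pendant '[{"wx":0,"wy":0,"wz":0,"dx":0,"dy":0,"dz":0.03,"hand":1},{"wx":0,"wy":0,"wz":0,"dx":0,"dy":0,"dz":0.055,"hand":1},{"wx":0,"wy":0,"wz":0,"dx":0,"dy":0,"dz":0.066,"hand":1},{"wx":0,"wy":0,"wz":0,"dx":0,"dy":0,"dz":0.066,"hand":1},{"wx":0,"wy":0,"wz":0,"dx":0,"dy":0,"dz":0.066,"hand":1},{"wx":0,"wy":0,"wz":0,"dx":0,"dy":0,"dz":0.066,"hand":0.6},{"wx":0,"wy":0,"wz":0,"dx":0,"dy":0,"dz":0.066,"hand":0.4},{"wx":0,"wy":0,"wz":0,"dx":0,"dy":0,"dz":0.066,"hand":0.2},{"wx":0,"wy":0,"wz":0,"dx":0,"dy":0,"dz":0.066,"hand":-1},{"wx":0,"wy":0,"wz":0,"dx":0,"dy":0,"dz":0.066,"hand":-1},{"wx":0,"wy":0,"wz":0,"dx":0,"dy":0,"dz":0.066,"hand":-1},{"wx":0,"wy":0,"wz":0,"dx":0,"dy":0,"dz":0.066,"hand":-1},{"wx":0,"wy":0,"wz":0,"dx":0,"dy":0,"dz":0.066,"hand":-1},{"wx":0,"wy":0,"wz":0,"dx":0,"dy":0,"dz":0.066,"hand":-1}]'
python3 go.py
```

```text
time: 18.23
tool_pos: [0.6293, 0.2901, 0.0507]
tool_rot: [0.001, 0.549, 0.836, 0.002]
contact_force: [-0.6, -2.0, 5.8]
gripper_width: 0.648
t 18.23 tcp [0.6293 0.2901 0.0507] psi 23.4 grip 0.648 F [-0.6 -2.   5.8] j6 -0.08
```

```bash
python3 -m pendant '[{"wx":0,"wy":0,"wz":0,"dx":0,"dy":0,"dz":-0.01,"hand":-1},{"wx":0,"wy":0,"wz":0,"dx":0,"dy":0,"dz":-0.03,"hand":-1},{"wx":0,"wy":0,"wz":0,"dx":0,"dy":0,"dz":-0.06,"hand":-1},{"wx":0,"wy":0,"wz":0,"dx":0,"dy":0,"dz":-0.10,"hand":-1},{"wx":0,"wy":0,"wz":0,"dx":0,"dy":0,"dz":-0.14,"hand":-1},{"wx":0,"wy":0,"wz":0,"dx":0,"dy":0,"dz":-0.15,"hand":-1}]'
python3 go.py .648,-.112,.2,-9
```

```text
time: 18.73
tool_pos: [0.6307, 0.2906, 0.2072]
tool_rot: [0.004, 0.549, 0.836, 0.005]
contact_force: [1.2, 0.6, 2.0]
gripper_width: 0.645
t 18.73 tcp [0.6307 0.2906 0.2072] psi 23.4 grip 0.645 F [1.2 0.6 2. ] j6 -0.08
.648,-.112,.2,-9 dx -0.3764 dy -0.1440 dz 0.0058 wz 32.4
```

```bash
python3 -m pendant '[{"wx":0,"wy":0,"wz":32,"dx":-0.376,"dy":-0.144,"dz":0.0,"hand":-1},{"wx":0,"wy":0,"wz":32,"dx":-0.376,"dy":-0.144,"dz":0.0,"hand":-1},{"wx":0,"wy":0,"wz":32,"dx":-0.376,"dy":-0.144,"dz":0.0,"hand":-1},{"wx":0,"wy":0,"wz":32,"dx":-0.376,"dy":-0.144,"dz":0.0,"hand":-1},{"wx":0,"wy":0,"wz":32,"dx":-0.376,"dy":-0.144,"dz":0.0,"hand":-1},{"wx":0,"wy":0,"wz":32,"dx":-0.376,"dy":-0.144,"dz":0.0,"hand":-1},{"wx":0,"wy":0,"wz":32,"dx":-0.376,"dy":-0.144,"dz":0.0,"hand":-1},{"wx":0,"wy":0,"wz":32,"dx":-0.376,"dy":-0.144,"dz":0.0,"hand":-1},{"wx":0,"wy":0,"wz":32,"dx":-0.376,"dy":-0.144,"dz":0.0,"hand":-1},{"wx":0,"wy":0,"wz":32,"dx":-0.376,"dy":-0.144,"dz":0.0,"hand":-1},{"wx":0,"wy":0,"wz":32,"dx":-0.376,"dy":-0.144,"dz":0.0,"hand":-1},{"wx":0,"wy":0,"wz":32,"dx":-0.376,"dy":-0.144,"dz":0.0,"hand":-1},{"wx":0,"wy":0,"wz":32,"dx":-0.376,"dy":-0.144,"dz":0.0,"hand":-1}]'
python3 - <<'E'
from h import *
im,d,c,P=grab("wrist","w6"); print(woodrects(im,c,P))
E
python3 go.py .648,-.112,.045,-9
```

```text
time: 19.82
tool_pos: [0.6443, -0.1123, 0.1975]
tool_rot: [-0.0, 0.758, 0.652, 0.0]
contact_force: [0.4, 0.7, -0.1]
gripper_width: 0.649
[([127.0, 294.0], 446.0, -225.0, 70.4, 62.8, 16.5), ([281.0, 186.0], 648.0, -111.6, 78.8, 78.8, 3.7), ([449.0, 159.0], 817.5, -107.9, 58.5, 58.1, 29.2), ([202.0, 50.0], 592.2, 32.6, 51.6, 46.8, 75.5)]
t 19.87 tcp [ 0.6444 -0.1117  0.1975] psi -8.6 grip 0.645 F [-0.2  0.4 -1.3] j6 -0.14
.648,-.112,.045,-9 dx 0.0001 dy 0.0037 dz 0.1525 wz 0.4
```

View pics/w6.png

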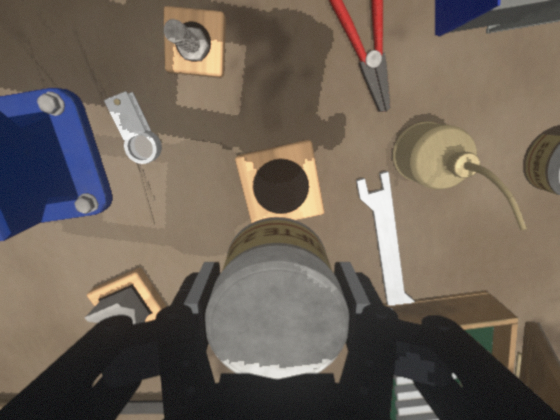

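Wrist view: the tall tin is held at (278,300), and the mid stand is at (281,186). The vee stand (125,300) and bolt stand (195,42) are both occupied. Lowering.

```bash
python3 -m pendant '[{"wx":0,"wy":0,"wz":0,"dx":0,"dy":0.003,"dz":0.04,"hand":-1},{"wx":0,"wy":0,"wz":0,"dx":0,"dy":0.003,"dz":0.08,"hand":-1},{"wx":0,"wy":0,"wz":0,"dx":0,"dy":0.003,"dz":0.12,"hand":-1},{"wx":0,"wy":0,"wz":0,"dx":0,"dy":0.003,"dz":0.145,"hand":-1},{"wx":0,"wy":0,"wz":0,"dx":0,"dy":0.003,"dz":0.155,"hand":-1},{"wx":0,"wy":0,"wz":0,"dx":0,"dy":0.003,"dz":0.16,"hand":-1},{"wx":0,"wy":0,"wz":0,"dx":0,"dy":0.003,"dz":0.16,"hand":-1},{"wx":0,"wy":0,"wz":0,"dx":0,"dy":0.003,"dz":0.16,"hand":-1}]'
python3 go.py .648,-.112,.031,-9
```

```text
time: 20.53
tool_pos: [0.6493, -0.1131, 0.0402]
tool_rot: [0.002, 0.758, 0.652, 0.001]
contact_force: [-0.6, 0.2, -0.2]
gripper_width: 0.647
t 20.53 tcp [ 0.6493 -0.1131  0.0402] psi -8.6 grip 0.647 F [-0.6  0.2 -0.2] j6 -0.14
.648,-.112,.031,-9 dx 0.0009 dy -0.0015 dz 0.0092 wz 0.4
```

```bash
python3 -m pendant '[{"wx":0,"wy":0,"wz":0,"dx":0.001,"dy":-0.001,"dz":0.003,"hand":-1},{"wx":0,"wy":0,"wz":0,"dx":0.001,"dy":-0.001,"dz":0.006,"hand":-1},{"wx":0,"wy":0,"wz":0,"dx":0.001,"dy":-0.001,"dz":0.008,"hand":-1},{"wx":0,"wy":0,"wz":0,"dx":0.001,"dy":-0.001,"dz":0.0095,"hand":-1},{"wx":0,"wy":0,"wz":0,"dx":0.001,"dy":-0.001,"dz":0.0095,"hand":-1},{"wx":0,"wy":0,"wz":0,"dx":0.001,"dy":-0.001,"dz":0.0095,"hand":-1}]'
python3 go.py
```

```text
time: 21.03
tool_pos: [0.6477, -0.1123, 0.031]
tool_rot: [0.001, 0.758, 0.652, 0.0]
contact_force: [-5.0, 0.3, 8.1]
gripper_width: 0.645
t 21.03 tcp [ 0.6477 -0.1123  0.031 ] psi -8.6 grip 0.645 F [-5.   0.3  8.1] j6 -0.13
```

Contact made, so I'll release and rise.

```bash
python3 -m pendant '[{"wx":0,"wy":0,"wz":0,"dx":0,"dy":0,"dz":0,"hand":0.5},{"wx":0,"wy":0,"wz":0,"dx":0,"dy":0,"dz":0,"hand":1},{"wx":0,"wy":0,"wz":0,"dx":0,"dy":0,"dz":0,"hand":1},{"wx":0,"wy":0,"wz":0,"dx":0,"dy":0,"dz":0,"hand":1},{"wx":0,"wy":0,"wz":0,"dx":0,"dy":0,"dz":0,"hand":1},{"wx":0,"wy":0,"wz":0,"dx":0,"dy":0,"dz":-0.03,"hand":1},{"wx":0,"wy":0,"wz":0,"dx":0,"dy":0,"dz":-0.07,"hand":1},{"wx":0,"wy":0,"wz":0,"dx":0,"dy":0,"dz":-0.11,"hand":1},{"wx":0,"wy":0,"wz":0,"dx":0,"dy":0,"dz":-0.15,"hand":1},{"wx":0,"wy":0,"wz":0,"dx":0,"dy":0,"dz":-0.16,"hand":1},{"wx":0,"wy":0,"wz":0,"dx":0,"dy":0,"dz":-0.16,"hand":1}]'
python3 go.py .628,.288,.18,24
```

```text
time: 21.95
tool_pos: [0.6497, -0.1129, 0.1946]
tool_rot: [0.004, 0.758, 0.652, 0.003]
contact_force: [-0.2, -0.2, 0.5]
gripper_width: 1.002
t 21.95 tcp [ 0.6497 -0.1129  0.1946] psi -8.6 grip 1.002 F [-0.2 -0.2  0.5] j6 -0.13
.628,.288,.18,24 dx 0.3932 dy -0.0816 dz 0.0132 wz -32.6
```

```bash
python3 -m pendant '[{"wx":0,"wy":0,"wz":-32,"dx":0.393,"dy":-0.082,"dz":0.01,"hand":1},{"wx":0,"wy":0,"wz":-32,"dx":0.393,"dy":-0.082,"dz":0.01,"hand":1},{"wx":0,"wy":0,"wz":-32,"dx":0.393,"dy":-0.082,"dz":0.01,"hand":1},{"wx":0,"wy":0,"wz":-32,"dx":0.393,"dy":-0.082,"dz":0.01,"hand":1},{"wx":0,"wy":0,"wz":-32,"dx":0.393,"dy":-0.082,"dz":0.01,"hand":1},{"wx":0,"wy":0,"wz":-32,"dx":0.393,"dy":-0.082,"dz":0.01,"hand":1},{"wx":0,"wy":0,"wz":-32,"dx":0.393,"dy":-0.082,"dz":0.01,"hand":1},{"wx":0,"wy":0,"wz":-32,"dx":0.393,"dy":-0.082,"dz":0.01,"hand":1},{"wx":0,"wy":0,"wz":-32,"dx":0.393,"dy":-0.082,"dz":0.01,"hand":1},{"wx":0,"wy":0,"wz":-32,"dx":0.393,"dy":-0.082,"dz":0.01,"hand":1},{"wx":0,"wy":0,"wz":-32,"dx":0.393,"dy":-0.082,"dz":0.01,"hand":1},{"wx":0,"wy":0,"wz":-32,"dx":0.393,"dy":-0.082,"dz":0.01,"hand":1},{"wx":0,"wy":0,"wz":-32,"dx":0.393,"dy":-0.082,"dz":0.01,"hand":1}]'
python3 - <<'E'
from h import *
im,d,c,P=grab("wrist","w7")
p=pix2world(d,c,P).reshape(-1,3)
m=(p[:,2]>.028)&(p[:,2]<.045)&(abs(p[:,0]-.625)<.07)&(abs(p[:,1]-.285)<.07); q=p[m]
print(len(q), q.mean(0).round(4), cv2.minAreaRect((q[:,:2]*1000).astype(np.float32)), cv2.minEnclosingCircle((q[:,:2]*1000).astype(np.float32)))
E
python3 go.py .628,.288,.06,24
```

```text
time: 23.03
tool_pos: [0.6238, 0.2879, 0.1762]
tool_rot: [-0.001, 0.549, 0.836, -0.001]
contact_force: [0.1, -0.6, -0.3]
gripper_width: 0.999
4047 [0.6274 0.2891 0.0351] ((627.8689575195312, 287.9335632324219), (66.0707015991211, 66.83558654785156), 24.348331451416016) ((627.9788818359375, 287.61474609375), 33.93049240112305)
t 23.08 tcp [0.6242 0.2874 0.1767] psi 23.3 grip 1.002 F [ 0.7  0.  -0.4] j6 -0.08
.628,.288,.06,24 dx -0.0010 dy 0.0040 dz 0.1167 wz -0.7
```

Wide tin at (627.9,287.8).

```bash
python3 -m pendant '[{"wx":0,"wy":0,"wz":0,"dx":-0.001,"dy":0.0035,"dz":0.04,"hand":1},{"wx":0,"wy":0,"wz":0,"dx":-0.001,"dy":0.0035,"dz":0.08,"hand":1},{"wx":0,"wy":0,"wz":0,"dx":-0.001,"dy":0.0035,"dz":0.115,"hand":1},{"wx":0,"wy":0,"wz":0,"dx":-0.001,"dy":0.0035,"dz":0.115,"hand":1},{"wx":0,"wy":0,"wz":0,"dx":-0.001,"dy":0.0035,"dz":0.115,"hand":1},{"wx":0,"wy":0,"wz":0,"dx":-0.001,"dy":0.0035,"dz":0.115,"hand":1}]'
python3 go.py .6279,.2878,.006,24
```

```text
time: 23.58
tool_pos: [0.6297, 0.2886, 0.0655]
tool_rot: [0.001, 0.55, 0.835, 0.001]
contact_force: [0.8, 0.4, 2.0]
gripper_width: 0.998
t 23.58 tcp [0.6297 0.2886 0.0655] psi 23.3 grip 0.998 F [0.8 0.4 2. ] j6 -0.08
.6279,.2878,.006,24 dx -0.0001 dy -0.0021 dz 0.0595 wz -0.7
```

```bash
python3 -m pendant '[{"wx":0,"wy":0,"wz":0,"dx":0,"dy":-0.0015,"dz":0.02,"hand":1},{"wx":0,"wy":0,"wz":0,"dx":0,"dy":-0.0015,"dz":0.04,"hand":1},{"wx":0,"wy":0,"wz":0,"dx":0,"dy":-0.0015,"dz":0.05,"hand":1},{"wx":0,"wy":0,"wz":0,"dx":0,"dy":-0.0015,"dz":0.057,"hand":1},{"wx":0,"wy":0,"wz":0,"dx":0,"dy":-0.0015,"dz":0.057,"hand":1},{"wx":0,"wy":0,"wz":0,"dx":0,"dy":-0.0015,"dz":0.057,"hand":0.75},{"wx":0,"wy":0,"wz":0,"dx":0,"dy":-0.0015,"dz":0.057,"hand":0.6},{"wx":0,"wy":0,"wz":0,"dx":0,"dy":-0.0015,"dz":0.057,"hand":0.5},{"wx":0,"wy":0,"wz":0,"dx":0,"dy":-0.0015,"dz":0.057,"hand":-1},{"wx":0,"wy":0,"wz":0,"dx":0,"dy":-0.0015,"dz":0.057,"hand":-1},{"wx":0,"wy":0,"wz":0,"dx":0,"dy":-0.0015,"dz":0.057,"hand":-1},{"wx":0,"wy":0,"wz":0,"dx":0,"dy":-0.0015,"dz":0.057,"hand":-1},{"wx":0,"wy":0,"wz":0,"dx":0,"dy":-0.0015,"dz":0.057,"hand":-1}]'
python3 go.py .6279,.2878,.11,24
```

```text
time: 24.67
tool_pos: [0.6284, 0.2892, 0.0089]
tool_rot: [0.001, 0.549, 0.836, 0.001]
contact_force: [0.7, -0.4, 6.7]
gripper_width: 0.764
t 24.67 tcp [0.6284 0.2892 0.0089] psi 23.4 grip 0.764 F [ 0.7 -0.4  6.7] j6 -0.08
.6279,.2878,.11,24 dx -0.0011 dy -0.0007 dz -0.1011 wz -0.6
```

```bash
python3 -m pendant '[{"wx":0,"wy":0,"wz":0,"dx":0,"dy":0,"dz":-0.01,"hand":-1},{"wx":0,"wy":0,"wz":0,"dx":0,"dy":0,"dz":-0.03,"hand":-1},{"wx":0,"wy":0,"wz":0,"dx":0,"dy":0,"dz":-0.06,"hand":-1},{"wx":0,"wy":0,"wz":0,"dx":0,"dy":0,"dz":-0.10,"hand":-1},{"wx":0,"wy":0,"wz":0,"dx":0,"dy":0,"dz":-0.14,"hand":-1},{"wx":0,"wy":0,"wz":0,"dx":0,"dy":0,"dz":-0.17,"hand":-1},{"wx":0,"wy":0,"wz":0,"dx":0,"dy":0,"dz":-0.17,"hand":-1}]'
python3 go.py .442,.184,.18,78
```

```text
time: 25.25
tool_pos: [0.6309, 0.2902, 0.187]
tool_rot: [0.005, 0.549, 0.836, 0.006]
contact_force: [0.3, -0.2, 0.3]
gripper_width: 0.768
t 25.25 tcp [0.6309 0.2902 0.187 ] psi 23.4 grip 0.768 F [ 0.3 -0.2  0.3] j6 -0.08
.442,.184,.18,78 dx -0.0224 dy -0.2156 dz 0.0037 wz -54.6
```

```bash
python3 -m pendant '[{"wx":0,"wy":0,"wz":-54,"dx":-0.022,"dy":-0.216,"dz":0,"hand":-1},{"wx":0,"wy":0,"wz":-54,"dx":-0.022,"dy":-0.216,"dz":0,"hand":-1},{"wx":0,"wy":0,"wz":-54,"dx":-0.022,"dy":-0.216,"dz":0,"hand":-1},{"wx":0,"wy":0,"wz":-54,"dx":-0.022,"dy":-0.216,"dz":0,"hand":-1},{"wx":0,"wy":0,"wz":-54,"dx":-0.022,"dy":-0.216,"dz":0,"hand":-1},{"wx":0,"wy":0,"wz":-54,"dx":-0.022,"dy":-0.216,"dz":0,"hand":-1},{"wx":0,"wy":0,"wz":-54,"dx":-0.022,"dy":-0.216,"dz":0,"hand":-1},{"wx":0,"wy":0,"wz":-54,"dx":-0.022,"dy":-0.216,"dz":0,"hand":-1},{"wx":0,"wy":0,"wz":-54,"dx":-0.022,"dy":-0.216,"dz":0,"hand":-1},{"wx":0,"wy":0,"wz":-54,"dx":-0.022,"dy":-0.216,"dz":0,"hand":-1},{"wx":0,"wy":0,"wz":-54,"dx":-0.022,"dy":-0.216,"dz":0,"hand":-1}]'
python3 - <<'E'
from h import *
im,d,c,P=grab("wrist","w8"); print(woodrects(im,c,P))
E
python3 go.py .442,.184,.05,78
```

```text
time: 26.17
tool_pos: [0.4371, 0.1827, 0.1761]
tool_rot: [-0.0, 0.111, 0.994, -0.0]
contact_force: [-1.0, 0.4, -1.4]
gripper_width: 0.767
[([250.0, 178.0], 424.0, 168.4, 49.7, 64.2, 12.7)]
t 26.22 tcp [0.4372 0.1828 0.1761] psi 77.3 grip 0.769 F [-0.3 -0.3 -0.9] j6 -1.11
.442,.184,.05,78 dx -0.0044 dy 0.0023 dz 0.1261 wz -0.7
```

View pics/w8.png

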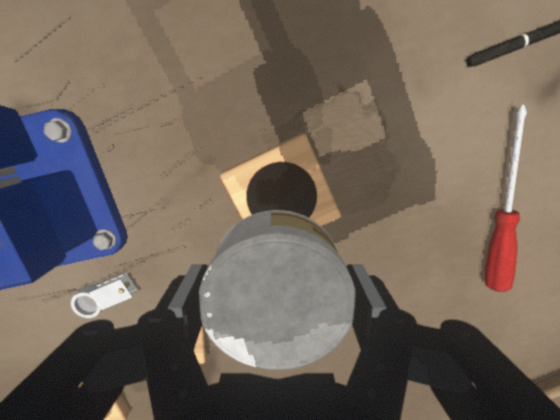

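Wrist view: the tin is held at (280,290). The stand's corners are visible at (221,175), (301,134) and (340,215), so its centre is the midpoint of the first and third. The small bolt is hidden behind the tin.

```bash
python3 - <<'E'
from h import *
s,T=tool(); c=cams.calibration("wrist"); P=T@np.array(c["hand_eye"])
w=rays_at([(221,175),(301,134),(340,215)],.016,c,P); print(w.round(4)); print("centre",((w[0]+w[2])/2).round(4))
im,d,c,P=grab("top"); p=pix2world(d,c,P).reshape(-1,3)
q=p[(p[:,2]>.03)&(p[:,2]<.06)&(abs(p[:,0]-.52)<.03)&(abs(p[:,1]-.165)<.03)]; print(len(q),q.mean(0) if len(q) else 0)
E
```

```text
[[0.4077 0.1345 0.016 ]
 [0.3869 0.2171 0.016 ]
 [0.4728 0.2396 0.016 ]]
centre [0.4402 0.1871 0.016 ]
29 [0.52558682 0.16840602 0.04621793]
```

```bash
python3 -m pendant '[{"wx":0,"wy":0,"wz":0,"dx":-0.003,"dy":0.002,"dz":0.04,"hand":-1},{"wx":0,"wy":0,"wz":0,"dx":-0.003,"dy":0.002,"dz":0.08,"hand":-1},{"wx":0,"wy":0,"wz":0,"dx":-0.003,"dy":0.002,"dz":0.11,"hand":-1},{"wx":0,"wy":0,"wz":0,"dx":-0.003,"dy":0.002,"dz":0.13,"hand":-1},{"wx":0,"wy":0,"wz":0,"dx":-0.003,"dy":0.002,"dz":0.14,"hand":-1},{"wx":0,"wy":0,"wz":0,"dx":-0.003,"dy":0.002,"dz":0.143,"hand":-1},{"wx":0,"wy":0,"wz":0,"dx":-0.003,"dy":0.002,"dz":0.143,"hand":-1},{"wx":0,"wy":0,"wz":0,"dx":-0.003,"dy":0.002,"dz":0.143,"hand":-1}]'
python3 go.py .4405,.1852,.025,78
```

```text
time: 26.93
tool_pos: [0.442, 0.1844, 0.0348]
tool_rot: [0.001, 0.11, 0.994, 0.0]
contact_force: [-0.1, 0.2, -1.1]
gripper_width: 0.768
t 26.93 tcp [0.442  0.1844 0.0348] psi 77.4 grip 0.768 F [-0.1  0.2 -1.1] j6 -1.11
.4405,.1852,.025,78 dx 0.0017 dy 0.0005 dz 0.0098 wz -0.6
```

```bash
python3 -m pendant '[{"wx":0,"wy":0,"wz":0,"dx":0.001,"dy":0,"dz":0.004,"hand":-1},{"wx":0,"wy":0,"wz":0,"dx":0.001,"dy":0,"dz":0.007,"hand":-1},{"wx":0,"wy":0,"wz":0,"dx":0.001,"dy":0,"dz":0.009,"hand":-1},{"wx":0,"wy":0,"wz":0,"dx":0.001,"dy":0,"dz":0.010,"hand":-1},{"wx":0,"wy":0,"wz":0,"dx":0.001,"dy":0,"dz":0.010,"hand":-1},{"wx":0,"wy":0,"wz":0,"dx":0.001,"dy":0,"dz":0.010,"hand":-1}]'
python3 go.py
```

```text
time: 27.43
tool_pos: [0.4403, 0.1844, 0.0249]
tool_rot: [0.0, 0.11, 0.994, 0.0]
contact_force: [-3.4, -2.5, 7.1]
gripper_width: 0.769
t 27.43 tcp [0.4403 0.1844 0.0249] psi 77.4 grip 0.769 F [-3.4 -2.5  7.1] j6 -1.11
```

Seated. Release, rise, and back off so the cameras see everything.

```bash
python3 -m pendant '[{"wx":0,"wy":0,"wz":0,"dx":0,"dy":0,"dz":0,"hand":0.7},{"wx":0,"wy":0,"wz":0,"dx":0,"dy":0,"dz":0,"hand":1},{"wx":0,"wy":0,"wz":0,"dx":0,"dy":0,"dz":0,"hand":1},{"wx":0,"wy":0,"wz":0,"dx":0,"dy":0,"dz":0,"hand":1},{"wx":0,"wy":0,"wz":0,"dx":0,"dy":0,"dz":0,"hand":1},{"wx":0,"wy":0,"wz":0,"dx":0,"dy":0,"dz":-0.03,"hand":1},{"wx":0,"wy":0,"wz":0,"dx":0,"dy":0,"dz":-0.07,"hand":1},{"wx":0,"wy":0,"wz":0,"dx":0,"dy":0,"dz":-0.11,"hand":1},{"wx":0,"wy":0,"wz":0,"dx":0,"dy":0,"dz":-0.15,"hand":1},{"wx":0,"wy":0,"wz":0,"dx":0,"dy":0,"dz":-0.19,"hand":1},{"wx":0,"wy":0,"wz":0,"dx":0,"dy":0.1,"dz":-0.2,"hand":1},{"wx":0,"wy":0,"wz":0,"dx":0.04,"dy":0.2,"dz":-0.2,"hand":1},{"wx":0,"wy":0,"wz":0,"dx":0.08,"dy":0.25,"dz":-0.2,"hand":1},{"wx":0,"wy":0,"wz":0,"dx":0.12,"dy":0.3,"dz":-0.2,"hand":1},{"wx":0,"wy":0,"wz":0,"dx":0.12,"dy":0.3,"dz":-0.2,"hand":1},{"wx":0,"wy":0,"wz":0,"dx":0.12,"dy":0.3,"dz":-0.2,"hand":1},{"wx":0,"wy":0,"wz":0,"dx":0.12,"dy":0.3,"dz":-0.2,"hand":1},{"wx":0,"wy":0,"wz":0,"dx":0.12,"dy":0.3,"dz":-0.2,"hand":1}]'
python3 - <<'E'
from h import *
s,T=tool(); print(s["time"],T[:3,3])
im,d,c,P=grab("top","top1"); print(*woodrects(im,c,P),sep="\n")
p=pix2world(d,c,P).reshape(-1,3)
for n,x,y,zt in [("wide",.443,.184,.052),("tall",.649,-.113,.071),("vee",.448,-.228,.048),("bolt",.59,.032,.076),("small",.5256,.1684,.048)]:
    q=p[(abs(p[:,2]-zt)<.005)&(abs(p[:,0]-x)<.05)&(abs(p[:,1]-y)<.05)]
    if len(q): print(n,len(q),"z",np.median(q[:,2]).round(4),"slope",np.round(np.linalg.lstsq(np.c_[q[:,:2]-q[:,:2].mean(0),np.ones(len(q))],q[:,2],rcond=None)[0][:2],3),[np.round(v,1) for v in cv2.minAreaRect((q[:,:2]*1000).astype(np.float32))])
print([r["position"] for r in finder.look_for("top","loupe_mid")[:1]])
E
```

```text
time: 28.93
tool_pos: [0.3868, 0.5056, 0.2229]
tool_rot: [-0.0, 0.109, 0.994, 0.0]
contact_force: [1.6, 0.1, -0.4]
gripper_width: 1.003
28.9333 [0.38678856 0.50556271 0.22290732]
([383.0, 252.0], 447.8, -227.9, 68.7, 64.8, 16.5)
([202.0, 249.0], 443.0, 184.1, 90.5, 90.5, 12.9)
([270.0, 187.0], 590.1, 32.2, 52.2, 52.7, 77.0)
([330.0, 166.0], 649.4, -112.6, 78.7, 78.0, 4.1)
wide 739 z 0.0509 slope [-0.002  0.003] [array([443.2, 181.7]), array([66.1, 66. ]), np.float64(20.6)]
tall 528 z 0.0702 slope [-0.003  0.004] [array([ 648.1, -115.2]), array([55.5, 54.8]), np.float64(48.2)]
vee 206 z 0.0468 slope [-0.005 -0.005] [array([ 446.3, -229.9]), array([43.8, 41.4]), np.float64(15.8)]
bolt 44 z 0.0763 slope [0.048 0.012] [array([590.4,  28.9]), array([13.4, 13.1]), np.float64(1.2)]
small 30 z 0.0478 slope [-0.032  0.105] [array([502.9, 174.8]), array([11.2, 57.6]), np.float64(75.6)]
[[0.5108, -0.0341, 0.0148]]
```

View pics/top1.png

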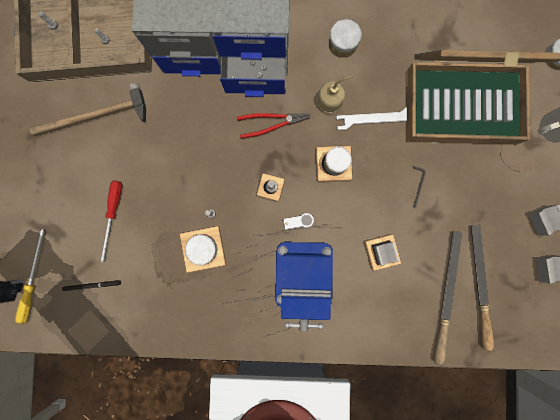

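The top view shows all four things upright on their own stands: wide tin (201,248), tall tin (337,160), V-block (385,252), bolt (270,186). They are within about 3.5 mm of centre. The V-block is within 1° of square, and the loupe (298,221) and small bolt (210,213) have not moved. The arm is clear, so I'm handing in.

```bash
python3 -c "
from plant import job,sensors
print(job.job_done()); print(sensors.state()['time'])"
```

```text
the job is handed in; nothing more can be done
None
the job is handed in; nothing more can be done
```

All four things are on their own storage blocks, and I handed the job in at about 29 s of the 112 s allowed. I moved the big bolt first to free the V-block's place, then the V-block, the tall tin and the wide tin.

Last checks, from the top camera after backing the arm away (the hand-in itself gives no verdict):

| Thing | Distance from inlay centre (limit 12 mm) | Top height (expected) |
|---|---|---|
| Wide tin | about 2.4 mm | 51 mm (52) |
| Tall tin | about 2.9 mm | 70 mm (71) |
| V-block | about 2.5 mm | 47 mm (48) |
| Big bolt | about 3.3 mm | 76 mm (76) |

- **Upright and square:** both tins and the V-block read level, and the V-block is square with its inlay within about 1°, groove up. The bolt's own slope fit is too small a patch to trust (0.05 on 44 points). Its top height and the picture both show it standing.
- **Bystanders:** the loupe reads within about 3 mm of its starting place. The small bolt stands at the same pixel as before. Its final position measurement was spoiled because the wide tin's lid fell in the same window, so that check rests on the picture.
- **Disagreement:** the top and wrist cameras differ by 1–3 mm on where the blocks and objects are, which is well inside the 12 mm limit.

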